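Draw the vacuum's filter and hold it to the light

TASK

Check the vacuum's filter: swing the black cover on the vacuum's motor head right back until you feel it against its stop, draw the hidden filter plate up out of its bay, and hold it upright in front of the lit lens of the work light, centred on it, about 10 cm away and with its pleated face square to it. Finish still holding the filter there in the gripper, clear of the lamp and the vacuum, with the cover left fully open; do not shift the work light or disturb the other things on the bench.

Things in the scene. Friction and masses are not known exactly. Their poses are not given: they have to be found in the camera images.
- vac: Lime-yellow and black motor head of a wet-and-dry vacuum on the bench, fixed. 300 (x) x 320 (y) mm, 158 mm high. Origin: centre of its underside, z up; its -x side (switch knob, hose port) looks roughly to the robot. Front shoulder: local x -150 to -56 mm, top 118 mm high. Then the filter bay under the black cover; behind it the motor housing, with a bow 200 mm high at x +128 mm
- vac_bay (a point): Centre of the filter bay's mouth, 158 mm above the vac's origin (axes as the vac's). The bay is 90 (x) x 196 (y) mm inside, its walls end at 158 mm; its ledge is 112 mm above the bench, and in the slot in it hangs the filter with about 3 mm play all round
- cover (a joint): Angle of the black filter cover: 0 closed (level on the bay), growing as its front edge rises; the stop is at 1.9 rad, leaning back past upright. Hinge line along the vac's y at local x +50, z +158 mm. Cover 108 mm front to back, 226 mm wide, 6 mm thick, 140 g; the stiff hinge (0.13 N m friction) holds it at any angle. May start ajar by up to 0.1 rad
- cover_tab (a point): Centre of the orange pull tab of the cover, which sticks out from the middle of the cover's front edge over the lower front shoulder: 42 mm (away from the hinge) x 40 mm (along the hinge line) x 10 mm thick, free below (about 40 mm of air when closed). 128 mm from the hinge line. Axes as the vac's when closed; turns with the cover
- filter: Flat pleated filter plate hidden under the cover, 190 to 370 g; draws straight up. Origin: centre of its underside, 46 mm above the bench when seated, axes then as the vac's. Pleat pack 27 (x) x 150 (y) x 66 (z) mm, pleated faces looking along x and -x; black flange 42 x 166 mm from 66 to 74 mm up; on it an upright yellow pull tab 10 (x) x 44 (y) mm from 74 to 108 mm up
- filter_mid (a point): Centre of the filter's pleat pack, 33 mm above the filter's origin; axes as the filter's
- light: Black LED work light, loose, standing upright on a short tube stand, 1.7 kg: housing 165 wide x 130 tall x 32 mm thick, from 110 to 240 mm above the bench; lit white lens 140 x 105 mm on its front. Feet 165 mm wide, from 38 mm in front of the lens to 93 mm behind it, 16 mm high. Origin on the bench below the lens face; its lens looks along its -x, roughly to the robot
- light_lens (a point): Centre of the lens face of the work light, 175 mm above the bench; x points into the lamp (the light shines along -x), z up
- towel_roll: Bystander, not needed: white paper towel roll standing upright, 110 mm diameter, 225 mm tall. Origin: underside centre or middle
- battery: Bystander, not needed: black cordless-vacuum battery pack, 80 x 110 x 56 mm. Origin: underside centre or middle
- tape: Bystander, not needed: grey roll of tape lying flat, 100 mm diameter, 48 mm tall. Origin: underside centre or middle
- wrench: Bystander, not needed: steel spanner lying flat. Origin: underside centre or middle
- spray_can: Bystander, not needed: blue spray can standing, 66 mm diameter, 190 mm tall. Origin: underside centre or middle
- nozzle: Bystander, not needed: black vacuum floor nozzle, 85 x 260 mm, 63 mm tall with its neck. Origin: underside centre or middle
- carton: Bystander, not needed: cardboard carton, 90 x 190 x 75 mm. Origin: underside centre or middle

How it is judged:
By the outcome, as a careful person would: the job done as asked, in the order asked, and still so for the second after the job is handed in, while the arm keeps its last pose, push and grip.
It also fails if it takes over 62 s, if anything falls off the work surface, if the arm or the gripper's body presses on something with over 40 N, if the wrist force passes 120 N, or if a joint passes its speed limit or range.

ROBOT

A 7-joint arm with a two-finger parallel gripper is mounted at the origin on the work surface. World frame = base frame: x ahead of the robot, y to its left, z up, the work surface at z = 0. Lengths are in m, angles in rad, forces in N, time in s.
With the tool pointing down it reaches from about 0.4 to 0.85 m from the base axis. Payload 10.4 kg.
Tool frame: the origin (TCP) lies at the centre of the arm's flange, where the gripper is bolted on; the fingertips stand 182 mm ahead of it and the grasp point (between the pads) lies r.grasp_offset ahead of it (r.grasp_offset is the distance from the TCP to the grasp point, in m); z points along the fingers, y is the line along which they close (so a half turn about z gives the same grasp; the last joint's range is limited). The gripper opens to 87 mm and grips with 3 to 60 N. Pads are 19 mm wide; open, the fingers measure 117 mm over their backs; the gripper's body (75 mm by 190 mm) begins 51 mm behind the grasp point.
Start: joints at [-1.309, 0.332, -0.065, 1.46, 0.022, 1.35, -0.088], TCP at [0.176, 0.6, 0.405] pointing down, gripper open.
Joint ranges: [-2.6, 2.6], [-0.5, 2.12], [-1.47, 1.34], [0.16, 2.42], [-1.27, 4.41], [0.06, 2.06], [-2.6, 2.6]. Speed limits (rad/s): [2.22, 2.22, 2.79, 2.79, 3.14, 3.14, 3.14].

INTERFACE

Orientations are given as a unit quaternion [x, y, z, w].
In Python, from bench import status, vision, job, spotter, r gives the robot as it stands. The module is installed in compiled form; this text tells all that it offers.
- The arm moves only by the tool play_rows, never from a script. Its argument "series" is a list of rows, each a list of 6 numbers: the shift along the tool's x, y, z each as a share of 150 mm, from -1 to 1, then the turn, a rotation vector about the tool's x, y, z each as a share of 30 degrees, from -1 to 1. In form: [[x, y, z, ax, ay, az], ...]. A call has 1 to 5 rows; each row is the pose to reach, as a shift and turn from the pose commanded when the call began, along the tool's axes at that moment; what a row does not reach only later rows make up. A row lasts 1/10 s, in which the tool goes at most 50 mm and 8.59 degrees, less where a joint would pass 70% of its speed; a pose out of reach is approached as far as the arm can. A call with a number of a shift or a turn outside -1 to 1 is refused whole. A call with a gripper value outside its range is refused whole. "fingers" is the opening, from -1 (shut) to 1 (fully open), set as the call begins (left out, the last holds). The fingers move at their own pace and stop on an object; "squeeze" is the grip in N (left out, the last holds). Time passes only in rows, so rows that repeat a pose let the fingers close. It gives the time, the measured TCP pose, the force, the opening and the grip force at its end, in the units of the state.
- status.read_state(): the state, without advancing time (a new reading comes with each control period).
- vision.camera(name): name is "scene" or "top"; returns the picture (420x560x3 uint8, blue, green, red); there is no depth.
- vision.calibration(name): a dict with "fx", "fy", "cx", "cy" (pixels), "D" ([k1, k2, p1, p2, k3] as OpenCV has them; the pictures are not rectified), "rvec" (rotation vector, rad) and "tvec" (3), from world to camera coordinates, as OpenCV has them. Camera axes: x right, y down, z forward; pixel columns grow to the right and rows downward; lengths in m; the calibration is good to about 2 mm. A picture is of the moment at which its call begins. calibration takes no time and is no camera call.
- job.close_job(): hands the job in; it is judged then, once.
Trained networks look in the newest picture that a camera, given by its name, has taken for a name from the list of things; names that differ only in an ending like _2 or _b are one class to them, and where a whole thing is asked for, a point or a joint stands for the part that bears it (a point fixed in the world has none). Each returns a list of dicts, best first, with "conf" (0 to 1); they miss things now and then, are a little off and sometimes report something else, mostly with a low value. They report only what shows in the picture. A call takes as long as a camera call.
- spotter.boxes_of(camera, name): "point" ([x, y, z] in m, in world coordinates, good to about 4 mm: the middle of the surface that is visible of it).
- spotter.regions_of(camera, name): "pixels" (420x560 bool, what is visible of it).
The state is a dict: "time": time; "joint_positions": joint angles; "joint_vel": joint speeds; "joint_torque": joint torques, N m; "ee_pos": TCP position; "eef_rot": TCP orientation; "ft_force": force on the tool from outside, world axes, zero at the start; "torque": the same for the moment, N m; "width": finger opening in m; "grip_force": force on a finger pad.
Only numpy, scipy, OpenCV 4.12 (cv2) and the standard library are available. Lean on these libraries where they do the work, as an engineer would, in place of code of your own. Each camera call takes 0.05 s, during which the arm holds its last target. There are 200 camera calls.

## Working session

There is one attempt and no reset: what is moved stays moved. The work goes in short steps, Python scripts to look and compute and a tool call to move; the robot and the scene stay as the last step left them, time stands still between calls to the robot, and variables do not carry over. Pictures are saved under pics/ and viewed, at most 10 in all, crops included, and the job is handed in when it is done.

Besides the shell and the picture viewer there is one more tool, called after "Request:" as name(argument=value, ...) on one line, values as JSON. play_rows: Moves the arm, as the interface text tells. Shift numbers are shares of 150 mm and turn numbers shares of 30 degrees, none past 1 either way. Its arguments: {"type":"object","properties":{"series":{"type":"array","items":{"type":"array","items":{"type":"number"}}},"fingers":{"type":"number"},"squeeze":{"type":"number"}},"required":["series"]}

```bash
mkdir -p pics; ls; cat > h.py <<'E'
import numpy as np, cv2
from scipy.spatial.transform import Rotation as R
from bench import status, vision, job, spotter, r
def cal(n):
    c=vision.calibration(n); K=np.array([[c['fx'],0,c['cx']],[0,c['fy'],c['cy']],[0,0,1.]])
    return K,np.array(c['D'],float),np.array(c['rvec'],float),np.array(c['tvec'],float)
def proj(n,P):
    K,D,rv,t=cal(n); return cv2.projectPoints(np.array(P,float).reshape(-1,1,3),rv,t,K,D)[0][:,0]
def onz(n,uv,z):
    K,D,rv,t=cal(n); M=cv2.Rodrigues(rv)[0]
    d=cv2.undistortPoints(np.array(uv,float).reshape(-1,1,2),K,D)[:,0]
    d=np.c_[d,np.ones(len(d))]@M; o=-M.T@t
    return o+d*((z-o[2])/d[:,2])[:,None]
E
python3 - <<'E'
from h import *
print(status.read_state(), r.grasp_offset)
for n in ['scene','top']:
    im=vision.camera(n); cv2.imwrite(f'pics/{n}0.png',im)
    K,D,rv,t=cal(n);print(n,-cv2.Rodrigues(rv)[0].T@t)
    for k in ['vac','cover','cover_tab','light','light_lens','towel_roll','battery','tape','wrench','spray_can','nozzle','carton']:
        print(n,k,[(np.round(b['point'],3).tolist(),round(b['conf'],2)) for b in spotter.boxes_of(n,k)[:2]])
E
```

```text
pics
{'time': 0.0, 'joint_positions': array([-1.30857449,  0.33289887, -0.06468671,  1.46095066,  0.02161559,
        1.34985613, -0.08851399]), 'joint_vel': array([ 0.00025518,  0.00045023, -0.00216244, -0.00060911,  0.00044554,
        0.00054739,  0.00138272]), 'joint_torque': array([-6.04749785e-04, -6.23258972e+01,  2.42989050e-02, -3.89896202e+01,
       -6.13931520e-02,  4.01370367e-02,  1.89455022e-04]), 'ee_pos': array([0.17558589, 0.59970392, 0.40393239]), 'eef_rot': array([ 1.41930965e-01,  9.89876305e-01, -7.06070127e-04, -5.91643953e-05]), 'ft_force': array([-0.26453786,  0.18872749, -0.10520354]), 'torque': array([0.01098779, 0.0341861 , 0.01847118]), 'grip_force': 0.0, 'width': 0.08705505122781511} 0.1635
scene [ 0.98551634 -0.62560078  1.21531555]
scene vac [([0.607, 0.169, 0.153], 0.68)]
scene cover [([0.572, 0.215, 0.169], 0.62), ([0.403, -0.027, 0.034], 0.53)]
scene cover_tab [([0.571, 0.224, 0.167], 0.95)]
scene light [([0.619, -0.247, 0.201], 0.67)]
scene light_lens [([0.621, -0.252, 0.198], 0.6)]
scene towel_roll [([0.577, 0.451, 0.196], 0.56)]
scene battery [([
[... 432 characters left out ...]
0.595, -0.211, 0.226], 0.17)]
top cover [([0.563, 0.229, 0.176], 0.96), ([0.593, -0.209, 0.227], 0.29)]
top cover_tab [([0.564, 0.23, 0.167], 0.83)]
top light [([0.596, -0.208, 0.226], 0.8), ([0.311, 0.248, 0.04], 0.54)]
top light_lens [([0.596, -0.21, 0.226], 0.94), ([0.557, 0.216, 0.158], 0.72)]
top towel_roll [([0.548, 0.465, 0.223], 0.86)]
top battery [([0.314, 0.246, 0.041], 0.98), ([0.363, 0.502, 0.029], 0.59)]
top tape [([0.37, -0.507, 0.071], 0.58), ([0.398, -0.023, 0.05], 0.57)]
top wrench [([0.292, -0.236, 0.007], 0.87)]
top spray_can [([0.739, -0.002, 0.181], 0.94)]
top nozzle [([0.365, 0.502, 0.029], 0.84)]
top carton [([0.369, -0.508, 0.074], 0.82), ([0.312, 0.245, 0.04], 0.15)]
```

View pics/scene0.png

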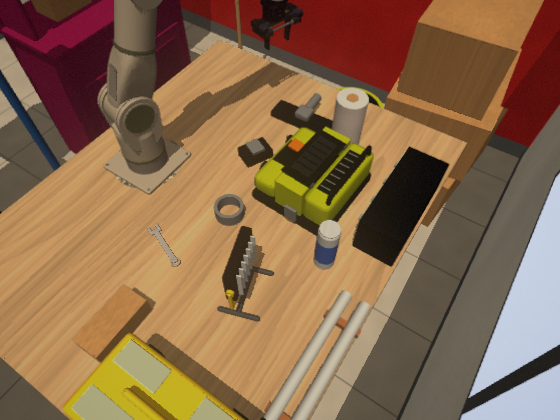

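View pics/top0.png

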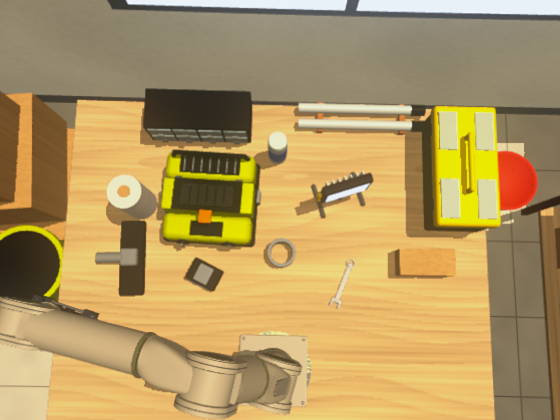

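The scene view shows the vac near (315,175) with its orange tab at (297,146) and the lamp at (242,265). The top view shows the tab at (205,216), the vac at (210,198) and the lamp at (343,190). I'll zoom in for accurate poses.

```bash
python3 - <<'E'
from h import *
a=cv2.imread('pics/top0.png');b=cv2.imread('pics/scene0.png')
z=lambda im,x0,x1,y0,y1,s:cv2.resize(im[y0:y1,x0:x1],None,fx=s,fy=s,interpolation=cv2.INTER_CUBIC)
def grid(im,x0,y0,s):
    for i in range(0,im.shape[1],10*s): cv2.putText(im,str(x0+i//s),(i,8),0,.3,(0,0,255),1);cv2.line(im,(i,0),(i,im.shape[0]),(255,0,255) if 0 else (200,200,200),1) if i%(20*s)==0 else 0
    for i in range(0,im.shape[0],10*s): cv2.putText(im,str(y0+i//s),(0,i+4),0,.3,(0,0,255),1);cv2.line(im,(0,i),(im.shape[1],i),(200,200,200),1) if i%(20*s)==0 else 0
    return im
C=np.zeros((600,800,3),np.uint8)
p=grid(z(a,160,260,140,250,5),160,140,5);C[:550,:500]=p
p=grid(z(a,305,380,165,225,4),305,165,4);C[:240,500:800]=p
cv2.imwrite('pics/c1.png',C)
C=np.zeros((600,800,3),np.uint8)
p=grid(z(b,250,380,120,230,4),250,120,4);C[:440,:520]=p
p=grid(z(b,210,280,220,330,4),210,220,4);C[:440,520:800]=p
cv2.imwrite('pics/c2.png',C)
for n in ['top','scene']:
    vision.camera(n)
    for k in ['vac','cover','cover_tab','light','light_lens']:
        q=spotter.regions_of(n,k)
        for x in q[:2]:
            ys,xs=np.nonzero(x['pixels']); print(n,k,round(x['conf'],2),len(xs),xs.min(),xs.max(),ys.min(),ys.max(),xs.mean(),ys.mean())
        if q: np.save(f'm_{n}_{k}.npy',q[0]['pixels'])
E
```

```text
top vac 0.75 8665 161 260 149 247 210.38061165608772 198.20796306982112
top cover 0.96 2422 171 242 177 223 206.38439306358381 196.19157720891826
top cover_tab 0.72 2519 171 242 176 224 206.48233425962684 196.62405716554187
top light 0.58 1112 313 372 172 216 342.8588129496403 188.74820143884892
top light_lens 0.82 1172 312 373 172 218 342.53839590443687 189.1561433447099
top light_lens 0.55 2438 171 242 177 223 206.48031173092699 196.2149302707137
scene vac 0.89 8573 252 373 127 233 313.2979120494576 176.82141607371983
scene vac 0.72 1063 313 341 220 268 326.2624647224835 243.90404515522107
scene cover_tab 0.75 700 238 272 137 166 254.53714285714287 151.52714285714285
scene cover_tab 0.72 1939 282 343 130 186 311.5786487880351 156.69932955131512
scene light 0.86 2070 217 272 226 320 240.28937198067632 272.3859903381643
scene light 0.71 2020 281 344 129 186 311.55544554455446 156.91534653465345
scene light_lens 0.89 2121 217 272 226 320 240.55209806694955 272.82885431400285
scene light_lens 0.68 8375 252 373 128 234 313.289552238806 176.91940298507464
```

View pics/c1.png

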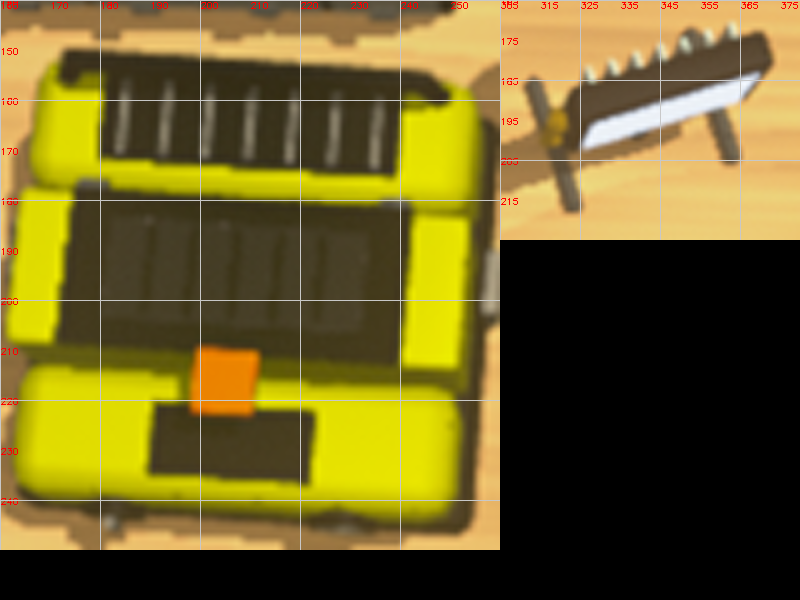

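View pics/c2.png

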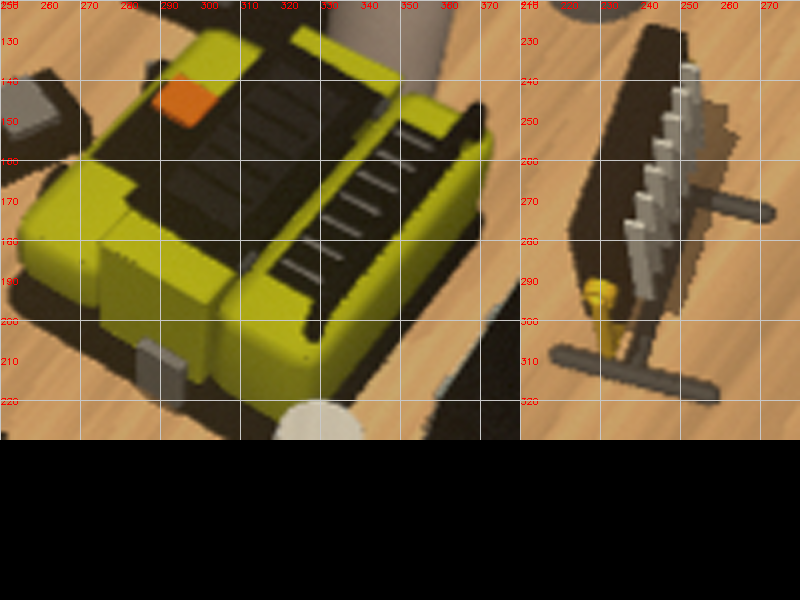

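The zoomed top crop shows the orange tab with corners at about (198–212, 209–223). The lit lens is a band from (326,199) to (368,186), so the lamp is yawed about 17°. Next I'll fit the poses.

```bash
cat > fit.py <<'E'
from h import *
from scipy.optimize import least_squares
H=0.158
def covpt(p,d,y,up):  # d from hinge, y, up above cover underside
    x,Y,yaw,a=p[:4]
    lx=50e-3-d*np.cos(a)+up*np.sin(a)*1; lz=H+d*np.sin(a)+up*np.cos(a)
    c,s=np.cos(yaw),np.sin(yaw); return [x+c*lx-s*y,Y+s*lx+c*y,lz]
T=.008
obs=[('top',.149,.02,T,198,222.3),('top',.149,-.02,T,210.5,223),('top',.108,.02,T,198.7,209.5),('top',.108,-.02,T,211.8,210.3),
('scene',.149,.02,T,288,145),('scene',.149,-.02,T,297.5,151.5),('scene',.108,-.02,T,304.5,144.5),('scene',.108,.02,T,295,138),
('top',.108,.113,.006,172,209),('top',.108,-.113,.006,240,213)]
def res(p): return np.concatenate([proj(o[0],covpt(p,*o[1:4]))[0]-o[4:] for o in obs])
f=least_squares(res,[.64,.22,-.05,.05],loss='soft_l1');print(f.x,np.round(res(f.x),1).reshape(-1,2).tolist())
v=f.x
lo=[(.07,.0525,327,196),(-.07,.0525,370,183),(.07,-.0525,325.5,202),(-.07,-.0525,365.5,189.5)]
def lp(p,x,y,z): c,s=np.cos(p[2]),np.sin(p[2]);return [p[0]+c*x-s*y,p[1]+s*x+c*y,z]
g=least_squares(lambda p:np.concatenate([proj('top',lp(p,0,o[0],.175+o[1]))[0]-o[2:] for o in lo]),[.6,-.22,.3])
print(g.x,np.round(g.fun,1)); l=g.x
a=cv2.imread('pics/top0.png');b=cv2.imread('pics/scene0.png')
def draw(im,n,P,s,col=(255,0,255)):
    q=(proj(n,P)*s+s/2).astype(int); cv2.polylines(im,[q.reshape(-1,1,2)],True,col,1)
S=4;out=[]
for im,n,(x0,y0) in((a,'top',(150,140)),(b,'scene',(205,120))):
    m=cv2.resize(im,None,fx=S,fy=S,interpolation=cv2.INTER_CUBIC)
    draw(m,n,[covpt(v,*k) for k in((.108,.113,.006),(.108,-.113,.006),(0,-.113,.006),(0,.113,.006))],S)
    draw(m,n,[covpt(v,*k) for k in((.107,.02,T),(.107,-.02,T),(.149,-.02,T),(.149,.02,T))],S,(255,255,0))
    w=lambda x,y,z:lp(v,x,y,z)
    draw(m,n,[w(-.15,-.16,0),w(.15,-.16,0),w(.15,.16,0),w(-.15,.16,0)],S,(0,0,255))
    draw(m,n,[w(-.15,-.16,.118),w(-.056,-.16,.118),w(-.056,.16,.118),w(-.15,.16,.118)],S,(255,255,255))
    for z in(.11,.24): draw(m,n,[lp(l,0,-.0825,z),lp(l,.032,-.0825,z),lp(l,.032,.0825,z),lp(l,0,.0825,z)],S)
    draw(m,n,[lp(l,-.038,-.0825,0),lp(l,.093,-.0825,0),lp(l,.093,.0825,0),lp(l,-.038,.0825,0)],S,(0,0,255))
    draw(m,n,[lp(l,0,-.07,.1225),lp(l,0,.07,.1225),lp(l,0,.07,.2275),lp(l,0,-.07,.2275)],S,(255,255,0))
    m=m[y0*S:,x0*S:][:(110*S if n=='top' else 210*S),:(230*S if n=='top' else 180*S)]
    out.append(m)
cv2.imwrite('pics/f1.png',cv2.resize(out[0],(800,int(800*out[0].shape[0]/out[0].shape[1]))));cv2.imwrite('pics/f2.png',cv2.resize(out[1],(int(600*out[1].shape[1]/out[1].shape[0]),600)))
np.savez('pose.npz',v=v,l=l)
E
python3 fit.py; python3 -c "
from h import *;print(status.read_state()['time'])"
```

```text
[ 0.57785305  0.22731091 -0.02073648 -0.06490195] [[0.4, 0.2], [0.1, 0.1], [0.5, 0.6], [-0.4, 0.3], [5.3, -1.5], [-10.9, -0.7], [-7.5, 11.1], [8.7, 10.2], [-1.2, -0.1], [-0.2, -1.1]]
[ 0.58697193 -0.23422005  0.32569206] [ 1.3 -0.2  0.1  0.  -0.4 -0.1 -1.1  0.4]
1.9
```

View pics/f1.png

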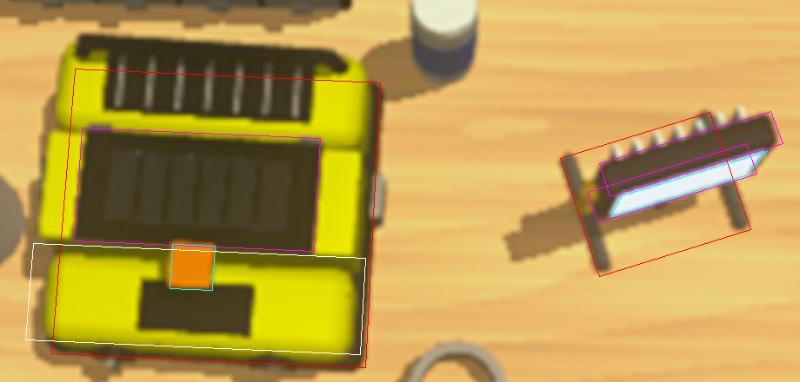

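View pics/f2.png

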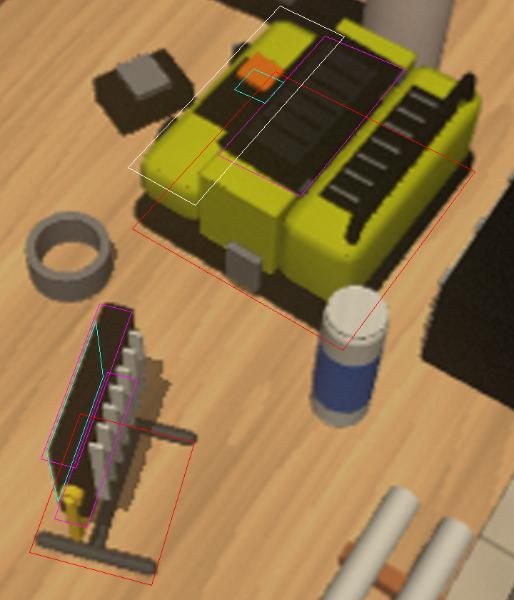

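Scene tab corners were mislabelled; I'll fix the correspondence and add the feet to the lamp fit.

```bash
python3 - <<'E'
s=open('fit.py').read()
s=s.replace("('scene',.149,.02,T,288,145),('scene',.149,-.02,T,297.5,151.5),('scene',.108,-.02,T,304.5,144.5),('scene',.108,.02,T,295,138)","('scene',.149,-.02,T,288,145),('scene',.108,-.02,T,297.5,151.5),('scene',.108,.02,T,304.5,144.5),('scene',.149,.02,T,295,138)")
s=s.replace("g=least_squares(lambda p:np.concatenate([proj('top',lp(p,0,o[0],.175+o[1]))[0]-o[2:] for o in lo])","""fo=[('top',.089,.0745,313.3,185),('top',-.034,.0745,323,217.5),('top',-.034,-.0745,363.5,205),('scene',-.034,.0745,219,308.5),('scene',.089,.0745,258.5,318.5),('scene',.089,-.0745,272.5,273.5)]
g=least_squares(lambda p:np.concatenate([proj('top',lp(p,0,o[0],.175+o[1]))[0]-o[2:] for o in lo]+[proj(o[0],lp(p,o[1],o[2],.012))[0]-o[3:] for o in fo])""")
s=s.replace("[.6,-.22,.3])","[.6,-.22,.3],loss='soft_l1')")
open('fit.py','w').write(s)
E
python3 fit.py
```

```text
[ 0.57451612  0.22419448 -0.0419503   0.10898507] [[-0.5, -0.7], [-0.5, -0.5], [0.2, -0.1], [-0.5, -0.1], [-1.8, 0.4], [-1.0, 0.3], [-1.1, -0.0], [-1.8, 0.2], [-1.7, -1.3], [-0.1, -0.7]]
[ 0.58652477 -0.23511534  0.3494838 ] [  1.8   0.4   0.2  -0.3   0.1   0.5  -1.    0.   -0.1   0.5   1.6  -0.1
   0.2  -0.7  12.9 -43.1  11.6 -44.5 -15.   46.1]
```

View pics/f2.png

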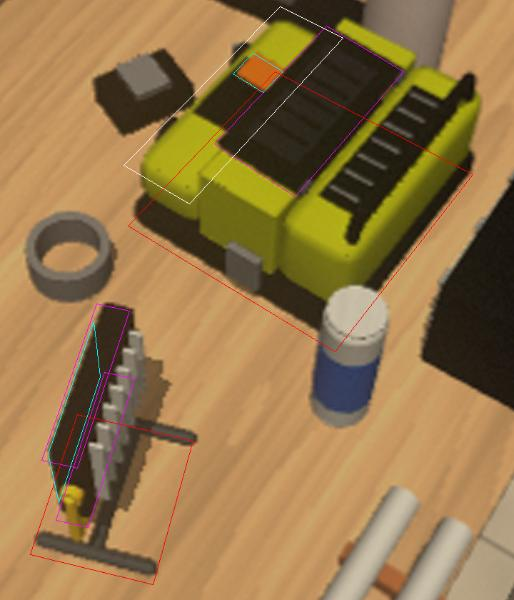

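```bash
sed -i "s/('scene',-.034,.0745,/('scene',-.034,-.0745,/; s/('scene',.089,.0745,258/('scene',.089,-.0745,258/; s/('scene',.089,-.0745,272/('scene',.089,.0745,272/; s/-o\[4:\]/-o[4:]+.4/; s/-o\[2:\]/-o[2:]+.4/; s/-o\[3:\]/-o[3:]+.4/" fit.py
python3 fit.py
cat >> h.py <<'E'
def rows(goal_grasp, yaw=None, q=None):
    """shift (share of 150mm, tool axes) and yaw turn share from present measured pose so that grasp point gets to goal, tool down"""
    s=status.read_state(); M=R.from_quat(s['eef_rot'])
    if yaw is not None: # tool y along direction yaw+90deg, z down
        y=np.array([-np.sin(yaw),np.cos(yaw),0]); z=np.array([0,0,-1.]); G=R.from_matrix(np.c_[np.cross(y,z),y,z])
    else: G=M
    tcp=np.array(goal_grasp)-G.apply([0,0,r.grasp_offset])
    print('t',round(s['time'],2),'pos',np.round(s['ee_pos'],4),'F',np.round(s['ft_force'],1),'w',round(s['width'],4),'goal tcp',np.round(tcp,4))
    print('shift',np.round(M.inv().apply(tcp-s['ee_pos'])/.15,3),'turn',np.round((M.inv()*G).as_rotvec()/np.radians(30),3))
E
cat > tgt.py <<'E'
from h import *
d=np.load('pose.npz'); v,l=d['v'],d['l']
def cov(dist,a,up=0.003,y=0):
    lx=.05-dist*np.cos(a)+up*np.sin(a); lz=.158+dist*np.sin(a)+up*np.cos(a)
    c,s=np.cos(v[2]),np.sin(v[2]); return np.array([v[0]+c*lx-s*y,v[1]+s*lx+c*y,lz])
def vac(x,y,z): c,s=np.cos(v[2]),np.sin(v[2]); return np.array([v[0]+c*x-s*y,v[1]+s*x+c*y,z])
def lamp(x,y,z): c,s=np.cos(l[2]),np.sin(l[2]); return np.array([l[0]+c*x-s*y,l[1]+s*x+c*y,z])
E
python3 - <<'E'
from tgt import *
print('tab',cov(.132,v[3])); rows(cov(.132,v[3]),v[2]); rows(cov(.132,v[3])+[0,0,.07],v[2])
for a in (v[3],.4,.7,1,1.3,1.6,1.9,2): print(round(a,2),np.round(cov(.132,a),4))
E
```

```text
[ 0.57464769  0.22500867 -0.04009466  0.12302994] [[-0.3, -0.5], [-0.4, -0.4], [0.3, 0.1], [-0.4, 0.1], [-1.1, 0.3], [-0.4, 0.3], [-0.5, -0.0], [-1.1, 0.1], [-1.6, -1.0], [0.1, -0.6]]
[ 0.58780348 -0.23080999  0.33305845] [ 0.7  0.  -0.7 -0.  -0.9  0.2 -1.8  0.3 -0.7  0.1  0.5 -0.3 -0.7 -0.3
 -0.8  0.5  0.1  0.9 -0.6  0.6]
tab [0.49407839 0.2282408  0.17717634]
t 1.9 pos [0.1756 0.5998 0.4048] F [-0.2 -0.4 -0.1] w 0.0868 goal tcp [0.4941 0.2282 0.3407]
shift [-2.734 -1.781  0.427] turn [ 0.    -0.    -0.467]
t 1.9 pos [0.1756 0.5998 0.4048] F [-0.2 -0.4 -0.1] w 0.0868 goal tcp [0.4941 0.2282 0.4107]
shift [-2.734 -1.781 -0.04 ] turn [ 0.    -0.    -0.467]
0.12 [0.4941 0.2282 0.1772]
0.4 [0.5043 0.2278 0.2122]
0.7 [0.5257 0.227  0.2453]
1 [0.5559 0.2258 0.2707]
1.3 [0.5922 0.2243 0.286 ]
1.6 [0.6315 0.2227 0.2899]
1.9 [0.6701 0.2212 0.2819]
2 [0.6822 0.2207 0.2768]
```

Request:
play_rows(series=[[-0.25,-0.16,-0.05,0,0,0],[-0.5,-0.33,-0.05,0,0,0],[-0.75,-0.49,-0.05,0,0,0],[-1,-0.65,-0.05,0,0,0]], fingers=1, squeeze=15)

```text
time: 2.3
ee_pos: [0.2931, 0.4626, 0.4125]
eef_rot: [0.142, 0.99, 0.0, 0.0]
ft_force: [0.7, 1.3, 0.4]
width: 0.0872
grip_force: 0.0
```

Request:
play_rows(series=[[-0.25,-0.16,0,0,0,0],[-0.5,-0.33,0,0,0,0],[-0.75,-0.49,0,0,0,0],[-1,-0.65,0,0,0,0]])

```text
time: 2.7
ee_pos: [0.4096, 0.3267, 0.4126]
eef_rot: [0.142, 0.99, 0.0, 0.0]
ft_force: [1.0, 0.9, 0.4]
width: 0.087
grip_force: 0.0
```

Request:
play_rows(series=[[-0.25,-0.16,0,0,0,-0.15],[-0.5,-0.33,0,0,0,-0.3],[-0.73,-0.48,0,0,0,-0.467],[-0.73,-0.48,0,0,0,-0.467],[-0.73,-0.48,0,0,0,-0.467]])

```text
time: 3.2
ee_pos: [0.494, 0.2278, 0.4122]
eef_rot: [0.022, 1.0, 0.0, -0.0]
ft_force: [-0.4, 0.4, 0.4]
width: 0.087
grip_force: 0.0
```

```bash
python3 - <<'E'
from tgt import *
rows(cov(.132,v[3]),v[2])
im=vision.camera('scene'); a=cv2.resize(im[60:260,200:420],None,fx=3,fy=3,interpolation=cv2.INTER_CUBIC);cv2.imwrite('pics/s1.png',a)
im=vision.camera('top');np.save('t1.npy',im)
E
```

```text
t 3.2 pos [0.494  0.2278 0.4122] F [-0.4  0.4  0.4] w 0.087 goal tcp [0.4941 0.2282 0.3407]
shift [-0.001  0.003  0.477] turn [ 0.    -0.    -0.006]
```

View pics/s1.png

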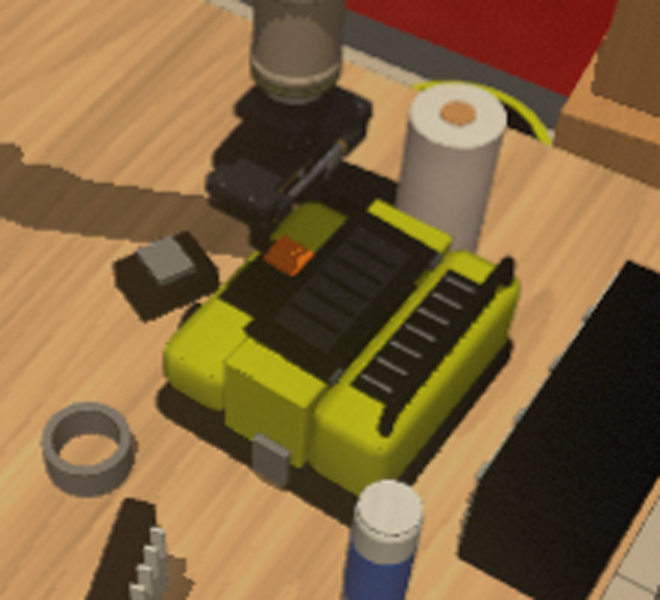

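The gripper straddles the tab from above; in this 3× crop the orange tab is at (290,255) and a finger at (265,225). Next: descend, then pinch the tab's sides.

Request:
play_rows(series=[[0,0,0.2,0,0,0],[0,0,0.4,0,0,0],[0,0,0.46,0,0,0],[0,0,0.46,0,0,0]])

```text
time: 3.7
ee_pos: [0.4928, 0.2294, 0.3424]
eef_rot: [0.019, 1.0, -0.001, -0.001]
ft_force: [0.8, 0.6, 1.3]
width: 0.0871
grip_force: 0.0
```

Request:
play_rows(series=[[0,0,0,0,0,0],[0,0,0,0,0,0],[0,0,0,0,0,0],[0,0,0,0,0,0],[0,0,0,0,0,0]], fingers=-1, squeeze=12)

```text
time: 4.2
ee_pos: [0.4936, 0.2285, 0.3436]
eef_rot: [0.02, 1.0, 0.0, 0.0]
ft_force: [0.3, -0.1, 0.2]
width: 0.0551
grip_force: 0.0
```

Request:
play_rows(series=[[0,0,0,0,0,0],[0,0,0,0,0,0],[0,0,0,0,0,0],[0,0,0,0,0,0],[0,0,0,0,0,0]])

```text
time: 4.7
ee_pos: [0.4934, 0.2316, 0.3441]
eef_rot: [0.019, 1.0, 0.003, 0.001]
ft_force: [2.5, 13.6, -2.1]
width: 0.0403
grip_force: 12.0
```

Request:
play_rows(series=[[0,0.013,0,0,0,0],[0,0.026,0,0,0,0],[0,0.026,0,0,0,0]])

```text
time: 5.0
ee_pos: [0.4938, 0.2327, 0.3433]
eef_rot: [0.02, 1.0, 0.0, 0.0]
ft_force: [0.2, 1.1, 0.8]
width: 0.0398
grip_force: 12.0
```

Gripped (40 mm wide tab, force balanced). Now the hinge arc.

Request:
play_rows(series=[[-0.022,0,-0.121,0,0,0],[-0.064,0,-0.246,0,0,0],[-0.125,0,-0.363,0,0,0],[-0.202,0,-0.47,0,0,0],[-0.294,0,-0.564,0,0,0]])

```text
time: 5.5
ee_pos: [0.5378, 0.2309, 0.428]
eef_rot: [0.02, 1.0, 0.0, -0.001]
ft_force: [2.3, 3.2, -7.1]
width: 0.0396
grip_force: 12.0
```

Request:
play_rows(series=[[-0.106,0,-0.079,0,0,0],[-0.221,0,-0.142,0,0,0],[-0.345,0,-0.187,0,0,0],[-0.475,0,-0.213,0,0,0],[-0.606,0,-0.219,0,0,0]])

```text
time: 6.0
ee_pos: [0.629, 0.2271, 0.4606]
eef_rot: [0.02, 1.0, 0.0, -0.001]
ft_force: [-2.4, 2.1, -2.2]
width: 0.0399
grip_force: 12.0
```

```bash
python3 - <<'E'
from tgt import *
s=status.read_state();print(s['ee_pos'],s['ft_force'],s['torque'],s['width'])
im=vision.camera('scene'); a=cv2.resize(im[40:240,220:420],None,fx=3,fy=3,interpolation=cv2.INTER_CUBIC);cv2.imwrite('pics/s2.png',a)
E
```

```text
[0.62900232 0.22710129 0.46061135] [-2.35841307  2.11722009 -2.23790007] [ 0.50998834  0.51931102 -0.01878859] 0.03993599290218246
```

View pics/s2.png

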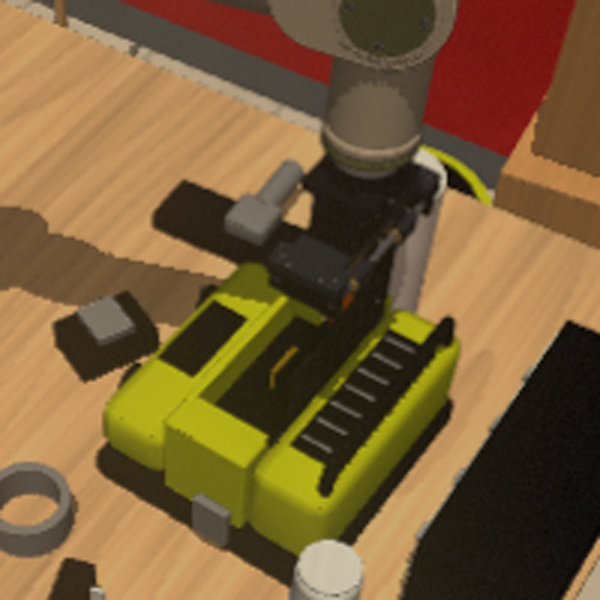

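The cover is upright in the gripper, and the filter's yellow tab shows in the bay at about (285,365) in the crop. I'll carry on to the stop.

Request:
play_rows(series=[[-0.065,0,0.004,0,0,0],[-0.131,0,0.014,0,0,0],[-0.195,0,0.03,0,0,0],[-0.25,0,0.045,0,0,0],[-0.25,0,0.045,0,0,0]])

```text
time: 6.55
ee_pos: [0.6671, 0.2255, 0.4535]
eef_rot: [0.02, 1.0, 0.0, 0.0]
ft_force: [2.1, 2.3, 0.6]
width: 0.0401
grip_force: 12.0
```

Request:
play_rows(series=[[-0.025,0,0.009,0,0,0],[-0.05,0,0.018,0,0,0],[-0.05,0,0.018,0,0,0]])

```text
time: 6.85
ee_pos: [0.6736, 0.2252, 0.4512]
eef_rot: [0.02, 1.0, 0.0, -0.0]
ft_force: [-3.0, 1.9, 3.2]
width: 0.04
grip_force: 12.0
```

Request:
play_rows(series=[[-0.025,0,0.009,0,0,0],[-0.05,0,0.018,0,0,0],[-0.05,0,0.018,0,0,0]])

```text
time: 7.15
ee_pos: [0.6801, 0.225, 0.449]
eef_rot: [0.02, 1.0, 0.0, -0.002]
ft_force: [-12.2, 0.6, 6.8]
width: 0.0398
grip_force: 12.0
```

Request:
play_rows(series=[[-0.025,0,0.009,0,0,0],[-0.05,0,0.018,0,0,0],[-0.05,0,0.018,0,0,0]])

```text
time: 7.45
ee_pos: [0.6885, 0.2244, 0.4457]
eef_rot: [0.02, 1.0, -0.0, -0.0]
ft_force: [0.9, 2.4, 0.4]
width: 0.0287
grip_force: 1.7
```

The force built to about 14 N at the stop, then the pads slid off the tab's edges. I'll open, rise and check the cover.

Request:
play_rows(series=[[0,0,0,0,0,0],[0,0,0,0,0,0],[0,0,0,0,0,0],[0,0,0,0,0,0],[0,0,0,0,0,0]], fingers=1)

```text
time: 7.95
ee_pos: [0.6886, 0.2245, 0.4458]
eef_rot: [0.02, 1.0, -0.0, 0.0]
ft_force: [-0.7, -0.6, 0.2]
width: 0.061
grip_force: 0.0
```

Request:
play_rows(series=[[0,0,0,0,0,0],[0,0,0,0,0,0],[0,0,0,0,0,0],[0,0,-0.1,0,0,0],[0,0,-0.2,0,0,0]])

```text
time: 8.45
ee_pos: [0.6885, 0.2246, 0.4769]
eef_rot: [0.02, 1.0, -0.0, -0.0]
ft_force: [1.2, 0.1, 0.6]
width: 0.086
grip_force: 0.0
```

Request:
play_rows(series=[[0,0,-0.3,0,0,0],[0.3,0,-0.5,0,0,0],[0.6,0,-0.5,0,0,0],[0.9,0,-0.5,0,0,0],[0.9,0,-0.5,0,0,0]])

```text
time: 8.95
ee_pos: [0.5492, 0.2303, 0.553]
eef_rot: [0.018, 1.0, 0.001, -0.0]
ft_force: [0.5, 0.2, 0.1]
width: 0.0866
grip_force: 0.0
```

```bash
python3 - <<'E'
from tgt import *
s=status.read_state();print(s['time'],s['ee_pos'],s['ft_force'],s['width'])
C=np.zeros((600,800,3),np.uint8)
im=vision.camera('scene');cv2.imwrite('pics/raw_s3.png',im)
im2=vision.camera('top');cv2.imwrite('pics/raw_t3.png',im2)
C[:480,:400]=cv2.resize(im[110:230,260:360],None,fx=4,fy=4,interpolation=cv2.INTER_CUBIC)
C[:480,400:800]=cv2.resize(im2[140:260,160:260],None,fx=4,fy=4,interpolation=cv2.INTER_CUBIC)
v[1]+=.004
for n,x0,y0,ox in(('scene',260,110,0),('top',160,140,400)):
  for a,col in((1.9,(255,0,255)),(1.75,(255,255,0))):
    q=((proj(n,[cov(d,a,u,y) for d,u,y in((.149,.003,.02),(.149,.003,-.02),(.107,.003,-.02),(.107,.003,-.113),(0,.003,-.113),(0,.003,.113),(.107,.003,.113),(.107,.003,.02))])-[x0,y0]+.5)*4+[ox,0]).astype(int)
    cv2.polylines(C,[q.reshape(-1,1,2)],True,col,1)
cv2.imwrite('pics/s3.png',C)
for n in('scene','top'):
  for k in('filter','cover'):
    print(n,k,[(np.round(b['point'],3).tolist(),round(b['conf'],2)) for b in spotter.boxes_of(n,k)[:2]])
E
```

```text
8.95 [0.54919    0.23034774 0.55298038] [0.50617667 0.21649141 0.12815979] 0.08655006823318855
scene filter [([0.579, 0.226, 0.123], 0.9), ([0.658, 0.195, 0.251], 0.54)]
scene cover [([0.658, 0.191, 0.254], 0.67)]
top filter [([0.564, 0.174, 0.118], 0.78), ([0.594, -0.211, 0.225], 0.33)]
top cover [([0.652, 0.157, 0.247], 0.89)]
```

View pics/s3.png

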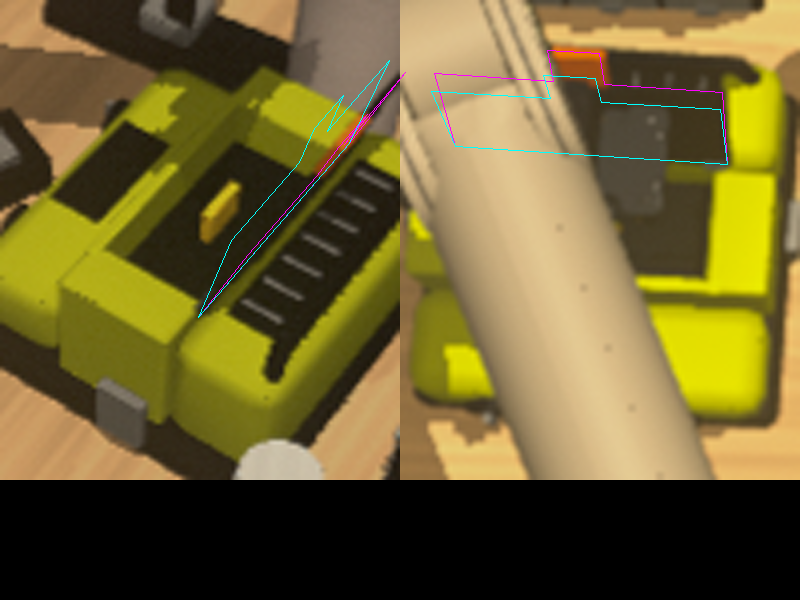

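The overlay shows the open cover's orange tab on the 1.9 rad outline in both views, so it is at its stop. The filter tab is at crop (220,210). Next I'll locate it by fitting the tab's box to its colour mask.

```bash
python3 - <<'E'
from tgt import *
from scipy.optimize import minimize
im=cv2.imread('pics/raw_s3.png'); hsv=cv2.cvtColor(im,cv2.COLOR_BGR2HSV)
for p in [(313,163),(314,159),(317,157)]: print(p,hsv[p[1],p[0]])
for p in [(290,175),(330,140)]: print('lime',hsv[p[1],p[0]])
m=((hsv[...,0]>=18)&(hsv[...,0]<=27)&(hsv[...,1]>150)&(hsv[...,2]>70)).astype(np.uint8)
w=np.zeros_like(m);w[150:175,303:328]=1;m*=w
ys,xs=np.nonzero(m);print(len(xs),xs.min(),xs.max(),ys.min(),ys.max(),xs.mean(),ys.mean())
v[1]+=.004
B=np.array([[x,y,z] for x in(-.005,.005) for y in(-.022,.022) for z in(.120,.154)])
def mask(p):
    c,s=np.cos(p[2]),np.sin(p[2]);P=B@np.array([[c,s,0],[-s,c,0],[0,0,1]])+[p[0],p[1],0]
    q=cv2.convexHull(proj('scene',P).astype(np.float32))
    k=np.zeros((25*8,25*8),np.uint8);cv2.fillConvexPoly(k,((q-[303,150]+.5)*8).astype(int),255);return cv2.resize(k,(25,25),interpolation=cv2.INTER_AREA)/255.
M=m[150:175,303:328]
f=lambda p:((mask([p[0],p[1],v[2]])-M)**2).sum()
best=min((minimize(f,[v[0]+a,v[1]+b],method='Nelder-Mead',options=dict(initial_simplex=np.array([[v[0]+a,v[1]+b],[v[0]+a+.004,v[1]+b],[v[0]+a,v[1]+b+.004]]))) for a in(-.008,0,.008) for b in(-.006,0,.006)),key=lambda q:q.fun)
print('tab fit',best.x,best.fun,'vac centre',v[:2])
np.save('tab.npy',best.x)
for row in M: print(''.join('.#'[i] for i in row))
E
```

```text
(313, 163) [ 25 221 196]
(314, 159) [ 27 216 177]
(317, 157) [ 26 218 202]
lime [ 29 221 175]
lime [ 29 224 175]
93 310 319 155 170 314.36559139784947 162.3978494623656
tab fit [0.57311362 0.23181887] 3.284059976931949 vac centre [0.57464769 0.22900867]
.........................
.........................
.........................
.........................
.........................
..............##.........
.............####........
............#####........
...........######........
..........#######........
.........########........
.........#######.........
........########.........
.......#########.........
.......########..........
.......#######...........
.......######............
.......######............
.......####..............
.......####..............
........##...............
.........................
.........................
.........................
.........................
```

```bash
python3 - <<'E'
from tgt import *
rows([.5738,.231,.1415],v[2])
E
```

```text
t 9.25 pos [0.5547 0.2298 0.5509] F [ 0.3 -0.6 -0.1] w 0.0873 goal tcp [0.5738 0.231  0.305 ]
shift [-0.126  0.014  1.639] turn [-0.001  0.001 -0.003]
```

Request:
play_rows(series=[[-0.12,0.013,0.2,0,0,0],[-0.12,0.013,0.5,0,0,0],[-0.12,0.013,0.8,0,0,0],[-0.12,0.013,1,0,0,0],[-0.12,0.013,1,0,0,0]])

```text
time: 9.75
ee_pos: [0.5716, 0.2308, 0.396]
eef_rot: [0.021, 1.0, -0.002, -0.003]
ft_force: [-0.0, -0.4, 0.7]
width: 0.0872
grip_force: 0.0
```

```bash
python3 - <<'E'
from tgt import *
rows([.5738,.231,.1415],v[2])
E
```

```text
t 9.75 pos [0.5716 0.2308 0.396 ] F [-0.  -0.4  0.7] w 0.0872 goal tcp [0.5738 0.231  0.305 ]
shift [-0.018  0.005  0.606] turn [-0.009 -0.013 -0.002]
```

Request:
play_rows(series=[[0,0,0.2,0,0,0],[0,0,0.4,0,0,0],[0,0,0.55,0,0,0],[0,0,0.6,0,0,0],[0,0,0.6,0,0,0]])

```text
time: 10.25
ee_pos: [0.5724, 0.2313, 0.3115]
eef_rot: [0.02, 1.0, -0.0, 0.0]
ft_force: [0.0, 0.8, 0.6]
width: 0.0868
grip_force: 0.0
```

Request:
play_rows(series=[[0,0,0,0,0,0],[0,0,0,0,0,0]])

```text
time: 10.45
ee_pos: [0.5724, 0.2314, 0.3127]
eef_rot: [0.02, 1.0, 0.001, 0.001]
ft_force: [-0.6, 0.1, 0.5]
width: 0.0871
grip_force: 0.0
```

Request:
play_rows(series=[[-0.006,0,0.045,0,0,0],[-0.006,0,0.045,0,0,0]])

```text
time: 10.65
ee_pos: [0.5726, 0.2312, 0.3037]
eef_rot: [0.02, 1.0, -0.0, -0.0]
ft_force: [-0.0, 0.2, -0.3]
width: 0.087
grip_force: 0.0
```

Request:
play_rows(series=[[0,0,0,0,0,0],[0,0,0,0,0,0],[0,0,0,0,0,0],[0,0,0,0,0,0],[0,0,0,0,0,0]], fingers=-1, squeeze=15)

```text
time: 11.15
ee_pos: [0.5727, 0.2312, 0.3042]
eef_rot: [0.02, 1.0, 0.0, 0.0]
ft_force: [-0.2, 0.7, -0.6]
width: 0.0548
grip_force: 0.0
```

Request:
play_rows(series=[[0,0,0,0,0,0],[0,0,0,0,0,0],[0,0,0,0,0,0],[0,0,0,0,0,0]])

```text
time: 11.55
ee_pos: [0.5727, 0.2311, 0.3041]
eef_rot: [0.02, 1.0, -0.0, -0.0]
ft_force: [0.5, 0.5, 0.5]
width: 0.0441
grip_force: 15.0
```

Request:
play_rows(series=[[0,0,0,0,0,0],[0,0,0,0,0,0],[0,0,-0.05,0,0,0],[0,0,-0.1,0,0,0],[0,0,-0.15,0,0,0]], squeeze=40)

```text
time: 12.05
ee_pos: [0.5726, 0.2313, 0.3273]
eef_rot: [0.02, 1.0, 0.0, 0.0]
ft_force: [-0.3, 0.6, -3.2]
width: 0.0436
grip_force: 40.0
```

Request:
play_rows(series=[[0,0,-0.2,0,0,0],[0,0,-0.4,0,0,0],[0,0,-0.6,0,0,0],[0,0,-0.8,0,0,0],[0,0,-1,0,0,0]])

```text
time: 12.55
ee_pos: [0.5724, 0.2311, 0.4785]
eef_rot: [0.02, 1.0, 0.0, 0.0]
ft_force: [1.4, 0.4, -2.8]
width: 0.0435
grip_force: 40.0
```

```bash
python3 - <<'E'
from tgt import *
s=status.read_state();print(s['time'],s['ft_force'],s['width'],s['grip_force'])
for n in('top','scene'):
    vision.camera(n)
    print(n,[(np.round(b['point'],3).tolist(),round(b['conf'],2)) for k in('filter','light_lens') for b in spotter.boxes_of(n,k)[:2]])
g=.175-.033+.0945
print('target',lamp(-.1,0,.175),l)
rows(lamp(-.105,0,g)+[0,0,.09],l[2]); rows(lamp(-.105,0,g),l[2])
E
```

```text
12.55 [ 1.4214299   0.39151266 -2.75524585] 0.04349016977986707 39.997986098751426
top [([0.555, 0.177, 0.251], 0.36), ([0.595, -0.211, 0.222], 0.84), ([0.364, 0.504, 0.029], 0.23)]
scene [([0.589, 0.203, 0.293], 0.75), ([0.621, -0.252, 0.199], 0.73)]
target [ 0.49329879 -0.26350348  0.175     ] [ 0.58780348 -0.23080999  0.33305845]
t 12.85 pos [0.5724 0.2312 0.4753] F [ 0.3 -0.4 -3.9] w 0.0437 goal tcp [ 0.4886 -0.2651  0.49  ]
shift [ 0.426 -3.329 -0.095] turn [-0.001 -0.004 -0.713]
t 12.85 pos [0.5724 0.2312 0.4753] F [ 0.3 -0.4 -3.9] w 0.0437 goal tcp [ 0.4886 -0.2651  0.4   ]
shift [ 0.425 -3.328  0.505] turn [-0.001 -0.004 -0.713]
```

```bash
python3 - <<'E'
from tgt import *
from scipy.optimize import minimize
im=cv2.imread('pics/top0.png').astype(float).mean(2)
x0,y0,W,Hh=310,165,75,60
I=im[y0:y0+Hh,x0:x0+W]; hsv=cv2.cvtColor(cv2.imread('pics/top0.png'),cv2.COLOR_BGR2HSV)[y0:y0+Hh,x0:x0+W]
M=((hsv[...,1]<60)&(hsv[...,2]>190)).astype(float)
ys,xs=np.nonzero(M);n,lab,st,_=cv2.connectedComponentsWithStats(M.astype(np.uint8));k=1+st[1:,4].argmax();M=(lab==k).astype(float)
ys,xs=np.nonzero(M);print(M.sum(),xs.min()+x0,xs.max()+x0,ys.min()+y0,ys.max()+y0)
def mask(p):
    c,s=np.cos(p[2]),np.sin(p[2]);P=[[p[0]-s*y,p[1]+c*y,.175+z] for y in(-.07,.07) for z in(-.0525,.0525)]
    q=cv2.convexHull(proj('top',P).astype(np.float32));k=np.zeros((Hh*8,W*8),np.uint8)
    cv2.fillConvexPoly(k,((q-[x0,y0]+.5)*8).astype(int),255);return cv2.resize(k,(W,Hh),interpolation=cv2.INTER_AREA)/255.
f=lambda p:((mask(p)-M)**2).sum()
s=np.array([l,l+[.01,0,0],l+[0,.01,0],l+[0,0,.08]])
b=minimize(f,l,method='Nelder-Mead',options=dict(initial_simplex=s,xatol=1e-5));print(b.x,b.fun,f(l))
q=b.x
L=lambda p,x,y,z:[p[0]+np.cos(p[2])*x-np.sin(p[2])*y,p[1]+np.sin(p[2])*x+np.cos(p[2])*y,z]
for p in(l,q): print(np.round(proj('scene',[L(p,0,-.0825,.24),L(p,0,.0825,.24),L(p,-.034,-.0745,.012),L(p,.089,-.0745,.012),L(p,.089,.0745,.012)]),1).tolist())
print('obs scene ~ [222.1,278.1],[240.5,226],[218.6,308.1],[258.1,318.1],[272.1,273.1]')
E
```

```text
230.0 326 368 184 201
[ 0.58730575 -0.23297562  0.32485322] 12.577485582468281 34.010149942329875
[[220.2, 279.3], [240.1, 225.1], [217.8, 308.6], [258.2, 319.0], [271.5, 273.7]]
[[219.2, 279.8], [239.7, 225.7], [217.0, 308.9], [257.3, 319.7], [271.1, 274.4]]
obs scene ~ [222.1,278.1],[240.5,226],[218.6,308.1],[258.1,318.1],[272.1,273.1]
```

Request:
play_rows(series=[[0.1,-0.15,-0.1,0,0,0],[0.2,-0.35,-0.1,0,0,0],[0.3,-0.55,-0.1,0,0,0],[0.4,-0.77,-0.1,0,0,0],[0.43,-1,-0.1,0,0,0]])

```text
time: 13.35
ee_pos: [0.5007, 0.0831, 0.4904]
eef_rot: [0.019, 1.0, -0.0, -0.001]
ft_force: [0.5, -0.0, -1.8]
width: 0.0437
grip_force: 40.0
```

Request:
play_rows(series=[[0,-0.2,0,0,0,0],[0,-0.4,0,0,0,0],[0,-0.6,0,0,0,0],[0,-0.8,0,0,0,0],[0,-1,0,0,0,0]])

```text
time: 13.85
ee_pos: [0.4957, -0.0671, 0.4904]
eef_rot: [0.02, 1.0, -0.0, -0.001]
ft_force: [0.5, -0.5, -3.5]
width: 0.0436
grip_force: 40.0
```

Request:
play_rows(series=[[0,-0.2,0,0,0,-0.1],[0,-0.4,0,0,0,-0.25],[0,-0.6,0,0,0,-0.4],[0,-0.8,0,0,0,-0.55],[0,-1,0,0,0,-0.7]])

```text
time: 14.35
ee_pos: [0.4897, -0.2168, 0.4904]
eef_rot: [-0.164, 0.986, 0.0, -0.001]
ft_force: [1.0, -0.4, -2.2]
width: 0.0435
grip_force: 40.0
```

```bash
python3 - <<'E'
import numpy as np
d=np.load('pose.npz'); np.savez('pose.npz',v=d['v'],l=np.array([.587,-.229,.328]))
from tgt import *
g=.175-.033+.0945
s=status.read_state();print(s['joint_vel'].max())
rows(lamp(-.105,0,g)+[0,0,.09],l[2])
E
```

```text
1.4933926974271114
t 14.35 pos [ 0.4897 -0.2168  0.4904] F [ 1.  -0.4 -2.2] w 0.0435 goal tcp [ 0.4876 -0.2628  0.49  ]
shift [ 0.112 -0.286  0.003] turn [ 0.002 -0.003  0.003]
```

Request:
play_rows(series=[[0.05,-0.1,0,0,0,0],[0.1,-0.2,0,0,0,0],[0.11,-0.26,0,0,0,0],[0.11,-0.28,0,0,0,0],[0.11,-0.28,0,0,0,0]])

```text
time: 14.85
ee_pos: [0.4883, -0.2605, 0.491]
eef_rot: [-0.163, 0.987, 0.0, -0.0]
ft_force: [-0.5, 0.4, -2.8]
width: 0.0432
grip_force: 40.0
```

Request:
play_rows(series=[[0,0,0.15,0,0,0],[0,0,0.3,0,0,0],[0,0,0.45,0,0,0],[0,0,0.56,0,0,0],[0,0,0.6,0,0,0]])

```text
time: 15.35
ee_pos: [0.488, -0.2595, 0.3998]
eef_rot: [-0.163, 0.987, 0.001, -0.001]
ft_force: [-0.2, -0.1, -1.8]
width: 0.0435
grip_force: 40.0
```

Request:
play_rows(series=[[0,0,0,0,0,0],[0,0,0,0,0,0],[0,0,0,0,0,0]])

```text
time: 15.65
ee_pos: [0.4882, -0.2609, 0.4026]
eef_rot: [-0.163, 0.987, -0.0, 0.001]
ft_force: [-0.8, -0.2, -3.0]
width: 0.0435
grip_force: 40.0
```

```bash
python3 - <<'E'
from tgt import *
g=.175-.033+.0945
for n in('top','scene'): cv2.imwrite(f'pics/raw_{n}4.png',vision.camera(n))
rows(lamp(-.105,0,g),l[2])
for n in('top','scene'):
    for k in('filter','filter_mid','light','light_lens','cover'):
        for q in spotter.regions_of(n,k)[:1]:
            ys,xs=np.nonzero(q['pixels']);print(n,k,round(q['conf'],2),len(xs),xs.min(),xs.max(),ys.min(),ys.max(),xs.mean().round(1),ys.mean().round(1)); np.save(f'm4_{n}_{k}.npy',q['pixels'])
        print([(np.round(b['point'],3).tolist(),round(b['conf'],2)) for b in spotter.boxes_of(n,k)[:1]])
# predicted filter bbox in images from tool pose
s=status.read_state();M=R.from_quat(s['eef_rot'])
P=[[u*.0135,w*.075,z] for u in(-1,1) for w in(-1,1) for z in(0,.066)]+[[u*.021,w*.083,z] for u in(-1,1) for w in(-1,1) for z in(.066,.074)]
# tool z down: filter z up = -tool z; filter y = tool y
F=lambda p:s['ee_pos']+M.apply([-p[0],p[1],r.grasp_offset+.0945-p[2]])
for n in('top','scene'):
    q=proj(n,[F(p) for p in P]);print(n,'pred bbox',q.min(0).round(1),q.max(0).round(1))
E
```

```text
t 15.75 pos [ 0.4881 -0.261   0.4023] F [ 0.3  1.  -3.2] w 0.0438 goal tcp [ 0.4876 -0.2628  0.4   ]
shift [ 0.007 -0.011  0.015] turn [-0.001  0.002 -0.003]
[]
top filter_mid 0.45 1466 170 241 150 180 205.8 167.3
[]
top light 0.92 1048 312 371 171 218 340.5 188.7
[([0.595, -0.198, 0.233], 0.78)]
top light_lens 0.89 1124 312 371 172 217 340.0 189.2
[([0.593, -0.202, 0.23], 0.7)]
top cover 0.72 1466 170 241 150 180 206.2 167.7
[([0.644, 0.225, 0.227], 0.74)]
scene filter 0.64 809 177 213 221 283 197.1 256.7
[([0.508, -0.284, 0.22], 0.87)]
scene filter_mid 0.94 739 177 212 223 282 196.8 257.2
[([0.505, -0.286, 0.218], 0.59)]
scene light 0.57 2127 217 272 226 319 240.3 272.3
[([0.617, -0.245, 0.201], 0.98)]
scene light_lens 0.8 2081 218 271 226 320 240.2 272.6
[([0.619, -0.251, 0.199], 0.78)]
scene cover 0.75 252 317 359 130 179 338.2 154.3
[([0.657, 0.192, 0.252], 0.67)]
top pred bbox [330. 207.] [384.1 235.2]
scene pred bbox [175.  218.4] [212.9 283.4]
```

Request:
play_rows(series=[[0.005,-0.01,0.015,0,0,0],[0.005,-0.01,0.015,0,0,0],[0.005,-0.01,0.015,0,0,0]])

```text
time: 17.05
ee_pos: [0.4876, -0.2626, 0.3992]
eef_rot: [-0.162, 0.987, 0.0, -0.0]
ft_force: [0.2, 0.7, -3.1]
width: 0.0436
grip_force: 40.0
```

```bash
python3 - <<'E'
from tgt import *
m=np.load('m4_scene_filter.npy')|np.load('m4_scene_filter_mid.npy')
M=R.from_quat(status.read_state()['eef_rot']);e=np.array([.4881,-.261,.4023])
A=[[u*.0135,w*.075,z] for u in(-1,1) for w in(-1,1) for z in(0,.066)];B=[[u*.021,w*.083,z] for u in(-1,1) for w in(-1,1) for z in(.066,.074)]
for pit in np.radians([-16,-12,-8,-4,0,4,8,12,16]):
    T=R.from_rotvec([0,pit,0]); F=lambda p:e+M.apply(T.apply([-p[0],p[1],.0945-p[2]])+[0,0,r.grasp_offset])
    best=None
    for dx in range(-4,5):
      for dy in range(-4,5):
        k=np.zeros(m.shape,np.uint8)
        for S in(A,B): cv2.fillConvexPoly(k,cv2.convexHull((proj('scene',[F(p) for p in S])+[dx/2,dy/2]).round().astype(np.int32)),1)
        k=k>0; iou=(k&m).sum()/(k|m).sum(); c=(iou.round(3),dx/2,dy/2); best=max(best,c) if best else c
    print(round(np.degrees(pit)),best)
s=status.read_state();print(s['ee_pos'],s['ft_force'],s['time'])
E
```

```text
-16 (np.float64(0.503), -2.0, 1.0)
-12 (np.float64(0.524), -2.0, 1.5)
-8 (np.float64(0.554), -1.5, 0.5)
-4 (np.float64(0.587), 0.0, 0.5)
0 (np.float64(0.611), 1.0, 1.5)
4 (np.float64(0.62), 2.0, 2.0)
8 (np.float64(0.516), 2.0, 2.0)
12 (np.float64(0.411), 2.0, 2.0)
16 (np.float64(0.361), 2.0, 2.0)
[ 0.48762522 -0.26264681  0.39919021] [ 0.24970676  0.65603079 -3.149372  ] 17.05
```

```bash
python3 -c "
from h import *
print(job.close_job())"
```

```text
the job is handed in; nothing more can be done
None
```

I swung the cover back to its stop and left it there, drew the filter, and handed the job in at about 17 s. The gripper is holding the filter upright, centred on the lens to within my roughly 5 mm measuring error and about 10 cm away, with its pleated face square to it; no verdict came back.

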